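# Clamp the chip-cutter blade cassette with the eccentric knob

## Robot

A 6-joint arm with a two-finger parallel gripper is mounted at the origin on the work surface. World frame = base frame: x ahead of the robot, y to its left, z up, the work surface at z = 0. Lengths are in m, angles in rad, forces in N, time in s.
With the tool pointing down it reaches from about 0.275 to 0.775 m from the base axis. Payload 14.6 kg.
Tool frame: the origin (TCP) lies midway between the tips of the shut fingers; the grasp point (between the pads) lies 19 mm behind it; z points along the fingers, y is the line along which they close (so a half turn about z gives the same grasp; the last joint's range is limited). The gripper opens to 85 mm and grips with 20 to 120 N. Pads are 22 mm wide; open, the fingers measure 114 mm over their backs; the gripper's body (76 mm by 85 mm) begins 54 mm behind the grasp point. The pads swing forward as they close: fully open they stand 13 mm farther back than shut.
Start: joints at [-1.279, 0.263, -0.048, 1.259, 0, 1.415], TCP at [0.227, -0.473, 0.231] pointing down, gripper open.
Joint ranges: [-2.65, 2.65], [-0.89, 1.7], [-1.18, 1.37], [-2.13, 2.11], [-1.35, 1.29], [-3.14, 3.14]. Speed limits (rad/s): [1.89, 1.89, 2.57, 2.79, 3.14, 3.14].

## Interface

Orientations are given as a rotation vector (axis times angle).
In Python, from plant import manip, snapshot, camera_info gives the robot as it stands.
- The arm moves only by the tool move_arm, never from a script. Its argument "motion" is text: rows parted by semicolons, each of 7 numbers parted by spaces: the shift along the tool's x, y, z in cm, then the turn, a rotation vector about the tool's x, y, z in rad, then the closure, from -1 (fully open) to 1 (shut), so that 0 is half open. A call has 1 to 10 rows; each row is the pose to reach, as a shift and turn from the pose commanded when the call began, along the tool's axes at that moment; what a row does not reach only later rows make up. A row lasts 1/8 s, in which the tool goes at most 62.5 mm and 10.7 degrees, less where a joint would pass 70% of its speed; a pose out of reach is approached as far as the arm can. A call with a gripper value outside its range is refused whole. The fingers move at their own pace and stop on an object; "newtons" is the grip in N (left out, the last holds). Time passes only in rows, so rows that repeat a pose let the fingers close. It gives the time, the measured TCP pose, the force, the opening and the grip force at its end, in the units of the state.
- manip.state(): the state, without advancing time (a new reading comes with each control period).
- snapshot(name): name is "scene" or "top"; returns (picture, depth): 480x640x3 uint8, blue, green, red; 480x640 float32, m along the optical axis (not along the pixel's ray), 0 where there is no reading.
- camera_info(name): a dict with "fov_y" (degrees; the focal length in pixels is half the picture's height over the tangent of half this angle, whatever the lens; pixels are square), "cx", "cy" (the principal point, pixels), "position" and "rotation" of the camera in the world. Camera axes: x right, y down, z forward; pixel columns grow to the right and rows downward; lengths in m; the calibration is good to about 2 mm. A picture is of the moment at which its call begins. camera_info takes no time and is no camera call.
- manip.finish_job(): hands the job in; it is judged then, once.
The state is a dict: "t": time; "joint_pos": joint angles; "joint_vel": joint speeds; "effort": joint torques, N m; "eef_pos": TCP position; "tool_rot": TCP orientation; "wrist_force": force on the tool from outside, world axes, zero at the start; "moment": the same for the moment, N m; "width": opening from 0.0 (shut) to 1.0 (fully open); "grip_force": force on a finger pad.
Only numpy, scipy, OpenCV 4.12 (cv2) and the standard library are available. Lean on these libraries where they do the work, as an engineer would, in place of code of your own. Each camera call takes 0.05 s, during which the arm holds its last target. There are 200 camera calls.

## Task

Fit the blade cassette in the chip cutter's bed: push the sliding jaw up until it closes firmly on the cassette and the cassette is hard against its end stop. Then swing the eccentric knob by its upright post until the lobe bears firmly on the cassette's side and clamps it against the fence; make it firm but do not wrench it. Leave jaw and knob like that, let go, and leave the other things on the table where they are.

Things in the scene. Friction and masses are not known exactly. Their poses are not given: they have to be found in the camera images.
- bed: fixed aluminium base plate of the chip cutter, 280 x 255 x 10 mm, turned up to 0.3 rad. Origin at table height; x is the way the jaw slides (away from the robot), y left, z up. The plate spans x -150 to 130, y -98 to 158, top at z = 10 mm. Jaw, knob and a steel corner piece (end stop + fence, 24 mm high) are mounted on it
- bed_stop (a point): nominal foot of the end stop's face, on the bed at x = 75, y = -5 mm: steel bar across the bed's +x end, y -61 to 29 mm, top 34 mm above the table. Stop and fence are one spring-backed corner piece that gives 1 mm per 15 N. It is adjustable: its true place is up to 5 mm off in x and 6 mm in y, not reported, so where jaw and lobe meet resistance must be felt
- bed_fence (a point): nominal foot of the fence's face, on the bed at x = 5, y = -45 mm: straight steel bar along the -y side, x -70 to 80 mm, top 34 mm above the table; one piece with the end stop, so displaced with it
- cassette: loose blade cassette lying flat on the bed between jaw, end stop, fence and knob: rectangular stainless frame 110 (x) x 80 (y) x 26 (z) mm with a grid of thin blades, 0.26 to 0.49 kg. Origin at the centre of its underside, axes along its sides. It starts 15 to 55 mm short of the end stop and 1 to 15 mm off the fence
- jaw: sliding jaw: steel block 70 mm wide (y), 16 mm thick (x), with a black upright tab. Origin at the bottom centre of its front (+x) face, 10 mm above the table; axes as the bed's. It slides only along the bed's x, 100 mm in all, against 8 N of friction, and stays where left. Closed with the cassette squarely on it, its origin is 55 mm from the cassette's
- jaw_tab (a point): top centre of the jaw's black upright tab, 77 mm above the table; tab 60 mm wide (y), 12 mm thick, its back face (to push on) 14 mm behind the jaw's front face, the steel block's 16 mm. The sliding cassette adds 1 to 4 N to the jaw's 8 N of friction; more means that the end stop is reached. 17 to 25 N on the tab closes it firmly; over 60 N on the cassette damages it
- cam: eccentric knob at the cassette's +y side. Origin on its pivot, 10 mm above the table, at x = 20, y = 64 mm of the bed. Own +x: its arm, 38 to 46 mm above the table. Turns about the vertical, anticlockwise from above, from 0 (axes parallel to the bed's, lobe away from the cassette) to 2.7 rad; starts at 0 to 0.2. Stays where left
- cam_lobe (a point): centre of the knob's steel disc (radius 30 mm, 13 to 31 mm above the table; point at its mid-height), 12 mm from the pivot along the knob's own +y. Turning brings it to the cassette's +y side; it pushes the cassette to the fence and then bears on it, at 0.9 to 2.4 rad depending on the corner piece. Force on the cassette: firm is 15 to 40 N, over 60 N damages it
- cam_post (a point): top centre of the black round upright post at the end of the knob's arm, by which it is turned: 16 mm in diameter, 80 mm from the pivot, from 46 to 92 mm above the table. Square to the arm it takes about 1.3 N at the post to turn it freely, a few N while the cassette is pushed over, and 7 to 14 N when firmly clamped
- nut: brass thumb nut, 26 mm across and 18 mm high, standing on the bed plate's near left part; origin under its centre; to be left alone
- sauce: red squeeze bottle, 50 mm across, 160 mm high, right of the bed; origin under its centre; to be left alone
- cup: small white dip bowl, 64 mm across, 36 mm high, beyond the bed; origin under its centre; to be left alone
- shaker: aluminium shaker, 52 mm across, 95 mm high, to the right; origin under its centre; to be left alone
- turner: spatula lying on the right of the table; to be left alone
- beaker: steel mug, 76 mm across, 95 mm high, to the left; origin under its centre; to be left alone
- pusher: pusher block of the cutter, 90 x 70 mm plate with white ribs, 34 mm high, to the left; origin under its centre; to be left alone

How it is judged:
By the outcome, as a careful person would: the job done as asked, in the order asked, and still so for the second after the job is handed in, with the robot touching nothing.
It also fails if it takes over 67 s, if anything falls off the work surface, if the arm or the gripper's body presses on something with over 40 N, if the wrist force passes 120 N, or if a joint passes its speed limit or range.

## Working session

There is one attempt and no reset: what is moved stays moved. The work goes in short steps, Python scripts to look and compute and a tool call to move; the robot and the scene stay as the last step left them, time stands still between calls to the robot, and variables do not carry over. Pictures are saved under pics/ and viewed, at most 10 in all, crops included, and the job is handed in when it is done.

Besides the shell and the picture viewer there is one more tool, called after "Call:" by a JSON object that holds its "method" and its "body". move_arm: Moves the arm, as the interface text tells. Its arguments: {"type":"object","properties":{"motion":{"type":"string"},"newtons":{"type":"number"}},"required":["motion"]}

```bash
mkdir -p pics; cat > h.py <<'E'
import numpy as np, cv2
from plant import manip, snapshot, camera_info
def K(n):
    c=camera_info(n); f=240/np.tan(np.radians(c["fov_y"])/2)
    return f,c["cx"],c["cy"],np.array(c["position"]),np.array(c["rotation"]),c
def ray(n,u,v,z):
    f,cx,cy,p,R,_=K(n); d=R@np.array([(u-cx)/f,(v-cy)/f,1]); return p+d*(z-p[2])/d[2]
def cloud(n,D):
    f,cx,cy,p,R,_=K(n); v,u=np.mgrid[:480,:640]
    return np.stack([(u-cx)/f*D,(v-cy)/f*D,D],-1)@R.T+p
E
python3 - <<'E'
from h import *
for n in("scene","top"):
    im,D=snapshot(n); cv2.imwrite(f"pics/{n}.png",im); np.save(n+".npy",D); print(n,K(n)[5],(D>0).mean())
print(manip.state())
E
```

```text
scene {'fov_y': 49.27804824306172, 'cx': 314.5717140382895, 'cy': 232.5554268153788, 'position': array([1.22136666, 0.35439171, 1.15330444]), 'rotation': array([-1.36740197, -2.36669928,  0.7374238 ])} 0.9958626302083333
top {'fov_y': 55.546317032072224, 'cx': 331.967245496262, 'cy': 237.75384344130404, 'position': array([0.42907517, 0.00930514, 1.09033047]), 'rotation': array([-2.11409281,  2.17692614, -0.1677571 ])} 0.996171875
{'t': 0.1, 'joint_pos': array([-1.27931866e+00,  2.63472063e-01, -4.88594609e-02,  1.25939806e+00,
        1.99627615e-06,  1.41544103e+00]), 'joint_vel': array([-0.00077445, -0.00028728,  0.00081677,  0.00105019,  0.00053288,
       -0.00193093]), 'effort': array([ 3.42877924e-03, -6.38581109e+01,  3.85062075e+01,  1.00696841e-02,
       -1.85766562e-04,  1.23282871e-05]), 'eef_pos': array([ 0.22675833, -0.47323718,  0.2308799 ]), 'tool_rot': array([-3.06260398e+00, -6.95852722e-01,  9.65403574e-05]), 'wrist_force': array([-0.24056653,  0.65423808,  0.62275563]), 'moment': array([-0.01312297,  0.02981111, -0.01159179]), 'grip_force': 0.0, 'width': 1.0087356260730633}
```

View pics/top.png

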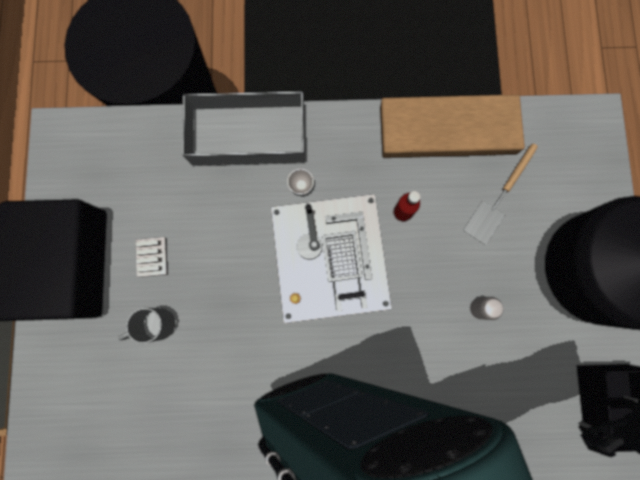

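View pics/scene.png

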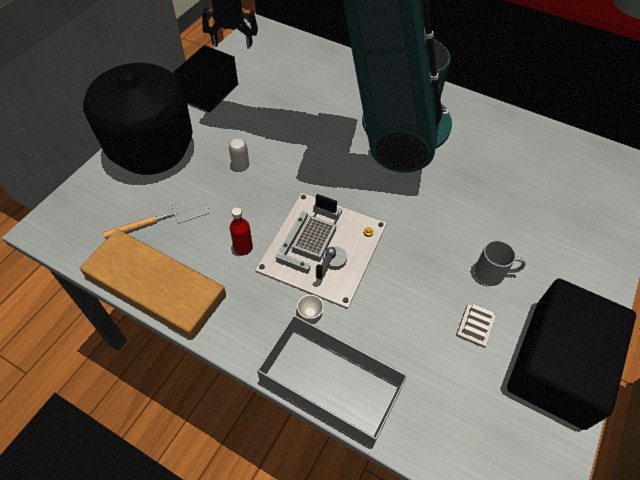

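The top view shows the bed with corners near (272,207), (375,195), (391,307) and (285,322). The jaw tab is at (351,295), the post at about (310,208), the cassette at about (342,257) and the nut at (295,298). The scene view agrees: tab (326,205), post (320,270).

```bash
sed -i 's/np.array(c\["rotation"\]),c/cv2.Rodrigues(np.array(c["rotation"]))[0],c/' h.py
python3 - <<'E'
from h import *
for n,roi,seed in(("top",(262,185,402,335),None),("scene",(245,185,395,315),None)):
    im=cv2.imread(f"pics/{n}.png"); D=np.load(n+".npy"); P=cloud(n,D)
    x0,y0,x1,y1=roi; M=np.zeros((480,640),np.uint8); M[y0:y1,x0:x1]=1
    h=P[...,2]; g=im.min(2)
    print(n,"table h",np.median(h[y0:y1,x0:x1]), "grey white/table", g[215,285] if n=="top" else g[230,340])
    # plate: points with height 6..14mm
    m=(M>0)&(h>.006)&(h<.016)&(g>150)
    pts=P[m][:,:2].astype(np.float32); r=cv2.minAreaRect(pts*1000); print("plate rect",r,m.sum(), np.median(h[m]))
    # heights: dark & high
    dk=(M>0)&(im.max(2)<60)
    k,l,st,c=cv2.connectedComponentsWithStats(dk.astype(np.uint8))
    for i in range(1,k):
        if st[i,4]>8:
            q=P[l==i]; print("dark",st[i],c[i].round(1),"xyz",np.median(q,0).round(3),"zmax",q[:,2].max().round(3))
    cr=im[y0:y1,x0:x1]; cv2.imwrite(f"pics/{n}_c.png",cv2.resize(cr,None,fx=4,fy=4,interpolation=cv2.INTER_CUBIC)) 
E
```

```text
top table h 0.00746322175168368 grey white/table 202
plate rect ((567.8716430664062, 10.107666015625), (320.38690185546875, 254.92384338378906), 5.588209629058838) 8557 0.00914288766560789
dark [307 205   5   9  34] [308.7 209.7] xyz [0.648 0.053 0.08 ] zmax 0.093
dark [395 206   7  14  61] [398.  212.7] xyz [ 0.639 -0.152  0.056] zmax 0.087
dark [340 292  24   7  78] [351.5 295. ] xyz [ 0.454 -0.037  0.076] zmax 1.09
scene table h 0.005545622422895247 grey white/table 186
plate rect ((550.4617919921875, -0.5101318359375), (409.0971984863281, 407.1065979003906), 27.645837783813477) 5280 0.010878618317674449
dark [314 194  24  25 344] [325.5 205.5] xyz [ 0.459 -0.037  0.056] zmax 1.153
dark [285 216  22  39  53] [295.1 236.1] xyz [ 0.567 -0.066  0.023] zmax 0.03
dark [325 228  11  22  24] [329.7 239.3] xyz [0.531 0.017 0.025] zmax 0.048
dark [248 238   4   6   9] [249.7 240.7] xyz [ 0.65  -0.15   0.046] zmax 0.059
dark [292 248  29  13  92] [305.7 254.3] xyz [ 0.601 -0.014  0.024] zmax 1.153
dark [325 253  20  18  60] [332.9 263.5] xyz [0.596 0.056 0.028] zmax 0.049
dark [277 258  33  15  95] [292.3 265.5] xyz [ 0.647 -0.027  0.023] zmax 0.032
dark [316 265   8  15  96] [319.2 271.7] xyz [0.657 0.055 0.073] zmax 1.153
```

View pics/top_c.png

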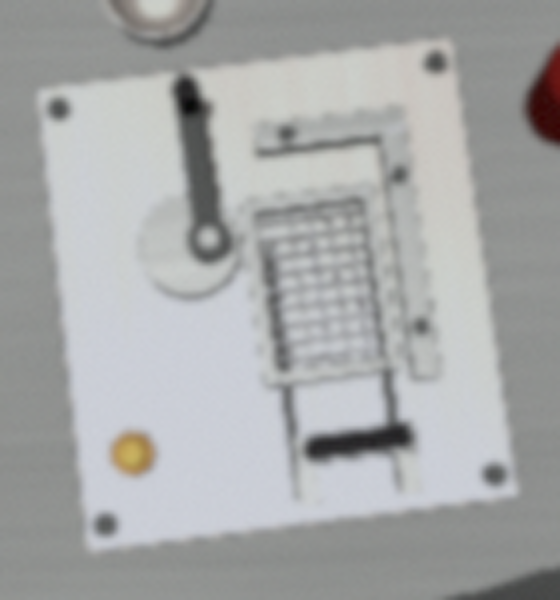

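View pics/scene_c.png

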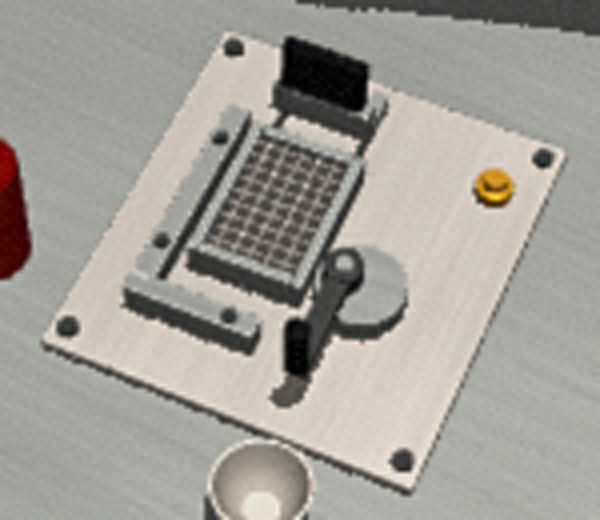

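The crops show the plate corners, top crop (38,90), (452,40), (518,492), (88,550) and scene crop (228,32), (567,152), (410,492), (42,344). The post top is near (184,82) in the top crop, and the tab spans (308..412,440).

```bash
python3 - <<'E'
from h import *
C={"top":(np.array([(38,90),(452,40),(518,492),(88,550)])/4+[262,185]),"scene":(np.array([(410,492),(42,344),(228,32),(567,152)])/4+[245,185])}
B=np.array([(130,158),(130,-98),(-150,-98),(-150,158)])/1000
for n in C:
    W=np.array([ray(n,u-.4,v-.4,.01)[:2] for u,v in C[n]])
    b=B-B.mean(0); w=W-W.mean(0)
    th=np.arctan2((b[:,0]*w[:,1]-b[:,1]*w[:,0]).sum(),(b*w).sum()); R=np.array([[np.cos(th),-np.sin(th)],[np.sin(th),np.cos(th)]])
    t=W.mean(0)-R@B.mean(0); print(n,"yaw",th.round(4),"origin",t.round(4),"resid mm",((B@R.T+t-W)*1000).round(1).tolist())
    f=lambda p:(R.T@(p[:2]-t)*1000).round(1)
    if n=="top": print("tab",f(ray(n,351.6,294.5,.077)),"post",f(ray(n,184/4+262,82/4+185,.092)),"knob hub",f(ray(n,208/4+262,238/4+185,.046)),"nut",f(ray(n,133/4+262,453/4+185,.025)))
    else:
        print("tab L/R top",f(ray(n,285/4+245,38/4+185,.077)),f(ray(n,370/4+245,72/4+185,.077)),"post",f(ray(n,298/4+245,322/4+185,.092)),"hub",f(ray(n,344/4+245,263/4+185,.046)))
        for q in((362,160),(298,288),(188,256),(268,125)): print("cass",f(ray(n,q[0]/4+245,q[1]/4+185,.036)))
E
```

```text
top yaw 0.0977 origin [ 0.56   -0.0222] resid mm [[1.9, 1.7], [3.0, -1.1], [-2.9, -1.6], [-1.9, 0.9]]
tab [-106.3   -5.6] post [101.8  65.6] knob hub [19.1 63.8] nut [-97.3 122.5]
scene yaw 0.0988 origin [ 0.5614 -0.0219] resid mm [[-0.3, 2.4], [0.1, -2.1], [-0.0, -1.8], [0.2, 1.6]]
tab L/R top [-110.6  -34.5] [-107.6   27.7] post [95.  65.4] hub [17.2 63.7]
cass [-68.1  40.5]
cass [40.4 42.4]
cass [ 47.4 -31.1]
cass [-68.6 -27.5]
```

```bash
cat >> h.py <<'E'
from scipy.spatial.transform import Rotation as Ro
YAW=.098; O=np.array([.5605,-.022]); Rb=np.array([[np.cos(YAW),-np.sin(YAW)],[np.sin(YAW),np.cos(YAW)]])
def st():
    s=manip.state(); b=Rb.T@(s["eef_pos"][:2]-O)*1000; f=Rb.T@s["wrist_force"][:2]
    T=Ro.from_rotvec(s["tool_rot"]).as_matrix()
    print("t",round(s["t"],2),"bed mm",b.round(1),"z",(s["eef_pos"][2]*1000).round(1),"bedyaw",round(np.arctan2(T[1,0],T[0,0])-YAW,3),"F bed",f.round(1),s["wrist_force"][2].round(1),"w",round(s["width"],3),"q",s["joint_pos"].round(2))
    return s,T
def go(bx,by,z,byaw):
    s,T=st(); p=np.r_[O+Rb@np.array([bx,by])/1000,z/1000]
    a=byaw+YAW; G=np.array([[np.cos(a),np.sin(a),0],[np.sin(a),-np.cos(a),0],[0,0,-1]])
    print("cm",(T.T@(p-s["eef_pos"])*100).round(2),"turn",Ro.from_matrix(T.T@G).as_rotvec().round(3))
E
python3 -c "
from h import *
go(-144,-5,200,np.pi)"
```

```text
t 0.1 bed mm [-376.3 -416.4] z 230.9 bedyaw 0.349 F bed [-0.2  0.7] 0.6 w 1.009 q [-1.28  0.26 -0.05  1.26  0.    1.42]
cm [ 35.89 -30.72   3.12] turn [-0.000e+00 -1.000e-03 -2.793e+00]
```

Call:
{"method": "move_arm", "body": {"motion": "35.9 -30.7 3.1 0 0 -2.793 1;35.9 -30.7 3.1 0 0 -2.793 1;35.9 -30.7 3.1 0 0 -2.793 1;35.9 -30.7 3.1 0 0 -2.793 1;35.9 -30.7 3.1 0 0 -2.793 1;35.9 -30.7 3.1 0 0 -2.793 1;35.9 -30.7 3.1 0 0 -2.793 1;35.9 -30.7 3.1 0 0 -2.793 1;35.9 -30.7 3.1 0 0 -2.793 1;35.9 -30.7 3.1 0 0 -2.793 1"}}

```text
t: 1.35
eef_pos: [0.4179, -0.0408, 0.2]
tool_rot: [-1.241, -2.886, 0.0]
wrist_force: [-0.2, 0.6, -0.1]
width: -0.001
grip_force: 0.0
```

```bash
python3 -c "
from h import *
go(-144,-5,52,np.pi)"
```

```text
t 1.35 bed mm [-143.8   -4.8] z 200.0 bedyaw 2.231 F bed [-0.2  0.6] -0.1 w -0.001 q [-0.29  0.1  -0.35  1.13 -0.    0.52]
cm [-1.00e-02 -3.00e-02  1.48e+01] turn [-0.    -0.001 -0.91 ]
```

Call:
{"method": "move_arm", "body": {"motion": "0 0 5 0 0 -0.91 1;0 0 8 0 0 -0.91 1;0 0 10 0 0 -0.91 1;0 0 12 0 0 -0.91 1;0 0 14 0 0 -0.91 1;0 0 14.8 0 0 -0.91 1;0 0 14.8 0 0 -0.91 1"}}

```text
t: 2.22
eef_pos: [0.4177, -0.0414, 0.0522]
tool_rot: [0.136, -3.138, -0.0]
wrist_force: [-0.2, 0.1, 0.1]
width: 0.003
grip_force: 0.0
```

```bash
python3 -c "
from h import *
go(-130,-5,52,np.pi)"
```

```text
t 2.23 bed mm [-144.    -5.3] z 52.2 bedyaw -3.153 F bed [-0.2  0.2] 0.1 w 0.003 q [-0.29  0.23 -0.63  0.71  0.   -0.38]
cm [-1.4   0.05  0.02] turn [ 0.    -0.001 -0.011]
```

Call:
{"method": "move_arm", "body": {"motion": "-1 0 0 0 0 -0.01 1;-1.7 0 0 0 0 -0.01 1;-2.4 0 0 0 0 -0.01 1;-3.1 0 0 0 0 -0.01 1;-3.8 0 0 0 0 -0.01 1;-4.5 0 0 0 0 -0.01 1;-5.0 0 0 0 0 -0.01 1;-5.5 0 0 0 0 -0.01 1;-6.0 0 0 0 0 -0.01 1"}}

```text
t: 3.35
eef_pos: [0.4765, -0.0359, 0.0522]
tool_rot: [0.156, -3.135, 0.0]
wrist_force: [-11.3, -0.4, 8.0]
width: 0.004
grip_force: 5.5
```

```bash
python3 -c "
from h import *
st()
im,D=snapshot('scene'); cv2.imwrite('pics/s2.png',cv2.resize(im[170:320,230:400],None,fx=4,fy=4,interpolation=cv2.INTER_CUBIC)[:600])"
```

```text
t 3.35 bed mm [-85.   -5.6] z 52.2 bedyaw -3.14 F bed [-11.3   0.7] 8.0 w 0.004 q [-0.25  0.32 -0.5   0.76 -0.   -0.34]
```

View pics/s2.png

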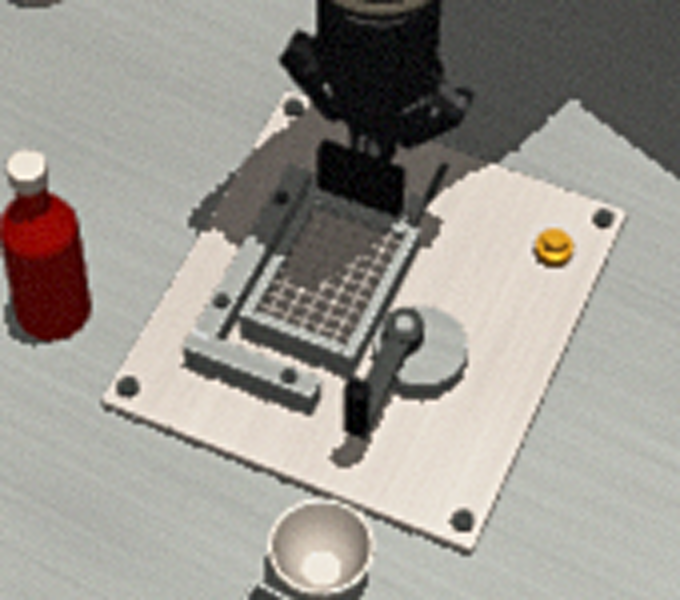

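The jaw is on the cassette, which is sliding with a gap to the stop still visible (the near end of the cassette is about at (300,350), the stop at (250,375)).

Call:
{"method": "move_arm", "body": {"motion": "-0.4 0 0 0 0 0 1;-0.8 0 0 0 0 0 1;-1.2 0 0 0 0 0 1;-1.4 0 0 0 0 0 1;-1.4 0 0 0 0 0 1"}}

```text
t: 4.03
eef_pos: [0.4907, -0.0345, 0.0522]
tool_rot: [0.156, -3.135, -0.0]
wrist_force: [-8.4, -0.9, 3.5]
width: 0.0
grip_force: 4.0
```

Call:
{"method": "move_arm", "body": {"motion": "-0.1 0 0 0 0 0 1;-0.2 0 0 0 0 0 1;-0.3 0 0 0 0 0 1"}}

```text
t: 4.4
eef_pos: [0.4932, -0.0342, 0.0522]
tool_rot: [0.156, -3.134, 0.0]
wrist_force: [-10.8, -1.7, 6.2]
width: 0.001
grip_force: 5.4
```

Call:
{"method": "move_arm", "body": {"motion": "-0.1 0 0 0 0 0 1;-0.2 0 0 0 0 0 1"}}

```text
t: 4.65
eef_pos: [0.4952, -0.034, 0.0521]
tool_rot: [0.156, -3.134, 0.0]
wrist_force: [-10.9, -1.6, 8.2]
width: 0.002
grip_force: 5.4
```

Call:
{"method": "move_arm", "body": {"motion": "-0.1 0 0 0 0 0 1;-0.2 0 0 0 0 0 1"}}

```text
t: 4.9
eef_pos: [0.4965, -0.0339, 0.0521]
tool_rot: [0.156, -3.133, 0.001]
wrist_force: [-18.7, -2.6, 13.1]
width: 0.0
grip_force: 8.8
```

Call:
{"method": "move_arm", "body": {"motion": "-0.04 0 0 0 0 0 1;-0.04 0 0 0 0 0 1"}}

```text
t: 5.15
eef_pos: [0.4965, -0.0338, 0.0521]
tool_rot: [0.156, -3.133, 0.001]
wrist_force: [-16.3, -3.4, 12.7]
width: 0.002
grip_force: 8.6
```

Call:
{"method": "move_arm", "body": {"motion": "-0.07 0 0 0 0 0 1;-0.07 0 0 0 0 0 1;-0.07 0 0 0 0 0 1"}}

```text
t: 5.52
eef_pos: [0.4967, -0.0338, 0.052]
tool_rot: [0.156, -3.132, 0.001]
wrist_force: [-19.4, -3.5, 15.4]
width: 0.001
grip_force: 10.1
```

Call:
{"method": "move_arm", "body": {"motion": "-0.05 0 0 0 0 0 1;-0.05 0 0 0 0 0 1;-0.05 0 0 0 0 0 1"}}

```text
t: 5.9
eef_pos: [0.4968, -0.0338, 0.0519]
tool_rot: [0.156, -3.131, 0.001]
wrist_force: [-20.8, -3.6, 15.7]
width: 0.0
grip_force: 11.1
```

```bash
python3 -c "
from h import *
st()"
```

```text
t 5.9 bed mm [-64.5  -5.5] z 51.9 bedyaw -3.14 F bed [-21.   -1.6] 15.7 w 0.0 q [-0.23  0.35 -0.45  0.78 -0.   -0.33]
```

Call:
{"method": "move_arm", "body": {"motion": "1 0 0 0 0 0 1;3 0 0 0 0 0 1;3 0 0 0 0 0 1;3 0 -6 0 0 0 1;1 1 -10 0 0 0 0;-5 4 -10 0 0 0 -1;-11 7.1 -10 0 0 0 -1;-16.4 7.1 -10 0 0 0 -1;-16.4 7.1 -10 0 0 0 -1;-16.4 7.1 -10 0 0 0 -1"}}

```text
t: 7.15
eef_pos: [0.6563, 0.0534, 0.1519]
tool_rot: [0.157, -3.137, -0.0]
wrist_force: [-0.3, -0.9, 0.8]
width: 1.002
grip_force: 0.0
```

```bash
python3 -c "
from h import *
go(100,65.5,58,np.pi)
im,D=snapshot('scene'); cv2.imwrite('pics/s3.png',cv2.resize(im[120:320,230:430],None,fx=3,fy=3,interpolation=cv2.INTER_CUBIC))"
```

```text
t 7.15 bed mm [102.7  65.7] z 151.9 bedyaw -3.139 F bed [-0.4 -0.9] 0.8 w 1.002 q [-0.04  0.52  0.15  1.2   0.   -0.14]
cm [ 0.27 -0.02  9.39] turn [ 0.    -0.001  0.002]
```

View pics/s3.png

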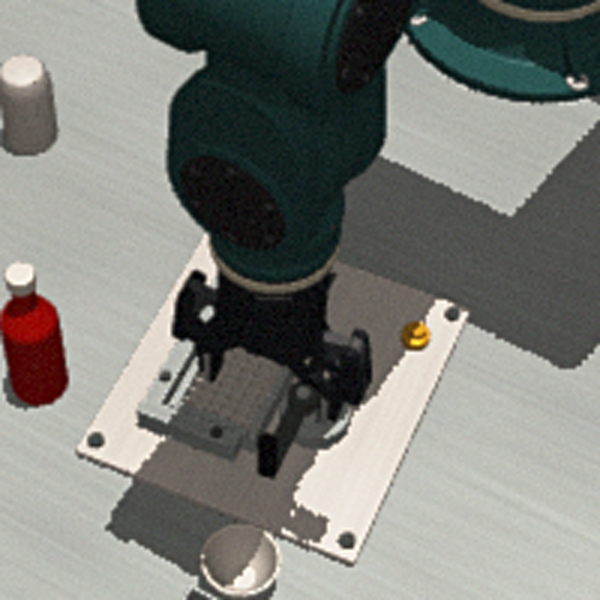

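Call:
{"method": "move_arm", "body": {"motion": "0.25 0 3 0 0 0 -1;0.25 0 6 0 0 0 -1;0.25 0 9.4 0 0 0 -1;0.25 0 9.4 0 0 0 0;0.25 0 9.4 0 0 0 0.6;0.25 0 9.4 0 0 0 1;0.25 0 9.4 0 0 0 1;0.25 0 9.4 0 0 0 1", "newtons": 20}}

```text
t: 8.2
eef_pos: [0.6544, 0.0529, 0.0595]
tool_rot: [-0.157, 3.136, -0.0]
wrist_force: [-1.4, -1.4, 7.6]
width: 0.179
grip_force: 21.9
```

```bash
python3 -c "
from h import *
st()"
```

```text
t 8.2 bed mm [100.7  65.4] z 59.5 bedyaw -3.139 F bed [-1.5 -1.2] 7.6 w 0.179 q [-0.04  0.57 -0.02  0.98 -0.   -0.14]
```

Call:
{"method": "move_arm", "body": {"motion": "0.04 0.80 0 0 0 -0.1 1;0.16 1.59 0 0 0 -0.2 1;0.36 2.36 0 0 0 -0.3 1;0.63 3.12 0 0 0 -0.4 1;0.98 3.84 0 0 0 -0.5 1;1.40 4.52 0 0 0 -0.6 1;1.88 5.15 0 0 0 -0.7 1;1.88 5.15 0 0 0 -0.7 1"}}

```text
t: 9.2
eef_pos: [0.6288, 0.1016, 0.0593]
tool_rot: [1.225, -2.891, 0.003]
wrist_force: [-9.1, -7.7, 12.4]
width: 0.181
grip_force: 22.4
```

```bash
cat >> h.py <<'E'
def cam():
    s,T=st(); b=Rb.T@(s["eef_pos"][:2]-O)*1000-[20,64]; f=s["wrist_force"]@T
    print("theta",np.arctan2(b[1],b[0]).round(3),"r",np.hypot(*b).round(1),"F tool",f.round(2),"M",(s["moment"]@T).round(2))
E
python3 -c "
from h import *
cam()"
```

```text
t 9.2 bed mm [ 80.1 116.3] z 59.3 bedyaw -2.438 F bed [-9.8 -6.8] 12.4 w 0.181 q [ 0.03  0.55 -0.07  0.95 -0.   -0.77]
theta 0.716 r 79.7 F tool [ 11.9    1.14 -12.35] M [-0.24  2.32 -0.01]
```

Call:
{"method": "move_arm", "body": {"motion": "0.12 0 -0.05 0 0 0 1;0.16 0.80 -0.05 0 0 -0.1 1;0.28 1.59 -0.05 0 0 -0.2 1;0.28 1.59 -0.05 0 0 -0.2 1"}}

```text
t: 9.7
eef_pos: [0.616, 0.1111, 0.0594]
tool_rot: [1.508, -2.755, 0.002]
wrist_force: [-4.4, -5.6, 5.8]
width: 0.18
grip_force: 21.8
```

```bash
python3 -c "
from h import *
cam()"
```

```text
t 9.7 bed mm [ 68.3 127. ] z 59.4 bedyaw -2.238 F bed [-5.  -5.1] 5.8 w 0.18 q [ 0.05  0.53 -0.11  0.94 -0.   -0.95]
theta 0.917 r 79.4 F tool [ 7.11  0.71 -5.83] M [-0.29  1.23  0.  ]
```

Call:
{"method": "move_arm", "body": {"motion": "0.06 0.40 -0.05 0 0 -0.05 1;0.1 0.80 -0.05 0 0 -0.1 1;0.15 1.20 -0.05 0 0 -0.15 1"}}

```text
t: 10.07
eef_pos: [0.6058, 0.1162, 0.0595]
tool_rot: [1.71, -2.635, 0.002]
wrist_force: [0.2, -5.0, -0.5]
width: 0.179
grip_force: 21.1
```

```bash
python3 -c "
from h import *
cam()"
```

```text
t 10.07 bed mm [ 58.6 133.1] z 59.5 bedyaw -2.088 F bed [-0.3 -5. ] -0.5 w 0.179 q [ 0.06  0.51 -0.13  0.92 -0.   -1.09]
theta 1.061 r 79.2 F tool [ 4.5  -2.27  0.5 ] M [0.37 0.74 0.09]
```

Call:
{"method": "move_arm", "body": {"motion": "0.05 0.40 0 0 0 -0.05 1;0.08 0.80 0 0 0 -0.1 1;0.13 1.20 0 0 0 -0.15 1"}}

```text
t: 10.45
eef_pos: [0.5944, 0.1201, 0.0595]
tool_rot: [-1.903, 2.499, -0.001]
wrist_force: [1.2, -3.7, -2.3]
width: 0.179
grip_force: 21.0
```

```bash
python3 -c "
from h import *
cam()"
```

```text
t 10.45 bed mm [ 47.6 138.1] z 59.5 bedyaw -1.938 F bed [ 0.9 -3.8] -2.3 w 0.179 q [ 0.07  0.5  -0.16  0.91 -0.   -1.24]
theta 1.214 r 79.0 F tool [ 3.26 -2.18  2.29] M [0.37 0.5  0.11]
```

Call:
{"method": "move_arm", "body": {"motion": "0.03 0.40 0 0 0 -0.05 1;0.06 0.80 0 0 0 -0.1 1;0.11 1.20 0 0 0 -0.15 1"}}

```text
t: 10.82
eef_pos: [0.5826, 0.1222, 0.0595]
tool_rot: [-2.085, 2.35, -0.001]
wrist_force: [1.0, -2.5, -1.5]
width: 0.178
grip_force: 21.0
```

```bash
python3 -c "
from h import *
cam()"
```

```text
t 10.82 bed mm [ 36.1 141.3] z 59.5 bedyaw -1.788 F bed [ 0.7 -2.6] -1.5 w 0.178 q [ 0.07  0.48 -0.19  0.9  -0.   -1.38]
theta 1.366 r 79.0 F tool [ 2.41 -1.3   1.49] M [0.35 0.51 0.23]
```

Call:
{"method": "move_arm", "body": {"motion": "0.01 0.40 0 0 0 -0.05 1;0.04 0.80 0 0 0 -0.1 1"}}

```text
t: 11.08
eef_pos: [0.5747, 0.1226, 0.0595]
tool_rot: [-2.2, 2.243, -0.002]
wrist_force: [3.3, -3.6, -3.0]
width: 0.179
grip_force: 20.9
```

Call:
{"method": "move_arm", "body": {"motion": "0.01 0.40 0 0 0 -0.05 1;0.04 0.80 0 0 0 -0.1 1"}}

```text
t: 11.32
eef_pos: [0.5676, 0.1224, 0.0596]
tool_rot: [-2.308, 2.13, -0.004]
wrist_force: [9.2, -3.6, -7.5]
width: 0.176
grip_force: 20.6
```

```bash
python3 -c "
from h import *
cam()"
```

```text
t 11.32 bed mm [ 21.1 143. ] z 59.6 bedyaw -1.588 F bed [ 8.8 -4.4] -7.5 w 0.176 q [ 0.07  0.46 -0.23  0.88 -0.   -1.58]
theta 1.556 r 79.0 F tool [ 4.28 -8.87  7.5 ] M [1.44 0.83 0.24]
```

Call:
{"method": "move_arm", "body": {"motion": "0.01 0.10 0 0 0 -0.015 1;0.01 0.15 0 0 0 -0.02 1;0.01 0.15 0 0 0 -0.02 1"}}

```text
t: 11.7
eef_pos: [0.5665, 0.1222, 0.0596]
tool_rot: [-2.328, 2.108, -0.004]
wrist_force: [8.9, -3.1, -7.1]
width: 0.181
grip_force: 20.7
```

```bash
python3 -c "
from h import *
cam()"
```

```text
t 11.7 bed mm [ 20.  142.9] z 59.6 bedyaw -1.57 F bed [ 8.6 -3.9] -7.1 w 0.181 q [ 0.07  0.46 -0.24  0.87 -0.   -1.6 ]
theta 1.57 r 78.9 F tool [ 3.92 -8.53  7.14] M [1.48 0.75 0.14]
```

Call:
{"method": "move_arm", "body": {"motion": "0 0.15 0 0 0 -0.02 1;0 0.30 0 0 0 -0.04 1"}}

```text
t: 11.95
eef_pos: [0.5638, 0.1219, 0.0596]
tool_rot: [-2.369, 2.06, -0.005]
wrist_force: [11.7, -3.7, -9.1]
width: 0.174
grip_force: 20.6
```

```bash
python3 -c "
from h import *
cam()"
```

```text
t 11.95 bed mm [ 17.4 142.9] z 59.6 bedyaw -1.529 F bed [11.3 -4.8] -9.1 w 0.174 q [ 0.07  0.45 -0.25  0.87 -0.   -1.64]
theta 1.604 r 78.9 F tool [  5.27 -11.06   9.19] M [1.83 0.9  0.25]
```

Call:
{"method": "move_arm", "body": {"motion": "0 0.30 0 0 0 -0.04 0;0 0.30 0 0 0 -0.04 -0.5;0 0.30 0 0 0 -0.04 -1;0 0.30 0 0 0 -0.04 -1;0 0.30 -3 0 0 -0.04 -1;0 0.30 -8 0 0 -0.04 -1;-5 0.30 -13 0 0 -0.04 -1;-11 0.3 -15 0 0 -0.04 -1;-17 0.3 -15 0 0 -0.04 -1;-23 0.3 -15 0 0 -0.04 -1"}}

```text
t: 13.2
eef_pos: [0.527, 0.349, 0.21]
tool_rot: [-2.41, 2.014, -0.001]
wrist_force: [0.9, 0.4, -0.0]
width: 0.998
grip_force: 0.0
```

```bash
python3 - <<'E'
from h import *
st()
for n,r in(("top",(262,185,402,335)),("scene",(245,185,395,315))):
    im,D=snapshot(n); cv2.imwrite(f"pics/f_{n}.png",cv2.resize(im[r[1]:r[3],r[0]:r[2]],None,fx=4,fy=4,interpolation=cv2.INTER_CUBIC))
E
```

```text
t 13.2 bed mm [  3.  372.5] z 210.0 bedyaw -1.49 F bed [0.9 0.3] -0.0 w 0.998 q [ 0.46  0.46  0.19  1.31  0.   -1.29]
```

View pics/f_scene.png

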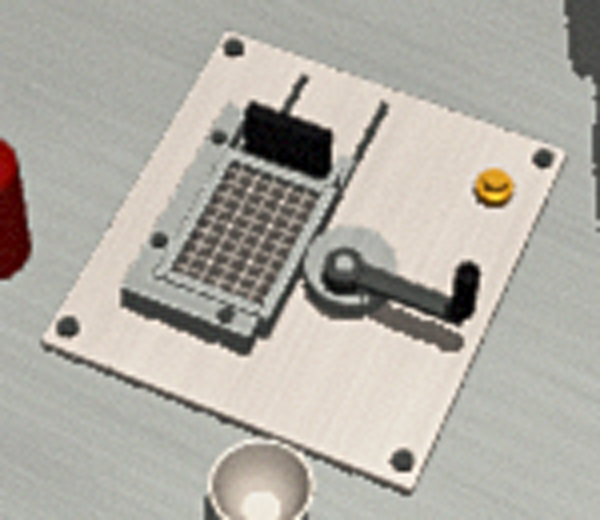

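View pics/f_top.png

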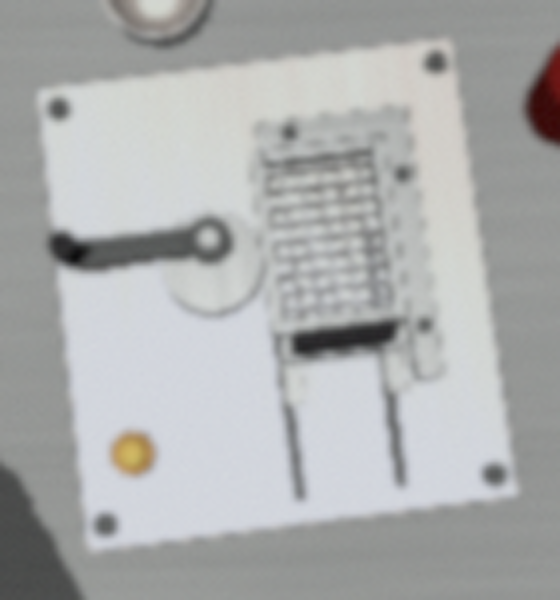

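The pictures show the cassette against stop and fence, with the tab closed on it (top crop (345,338)) and the lobe bearing on its side (265,262). The post is at (65,245), about 1.6 rad, and the nut and cup have not moved.

```bash
python3 -c "
from h import *
print(manip.finish_job())"
```

```text
the job is handed in; nothing more can be done
None
```

The job is handed in at about 13 s: the jaw was closed on the cassette against its end stop with 21 N, the knob was swung to about 1.6 rad with 11 N at the post (firm), and the arm is clear with nothing else on the table touched.

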